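# Scrape the hotplate clean and set its selector

## Task

Get the hotplate ready for cooking: with the scraper block, and without touching the crusts with the gripper, push all three burnt crusts off the steel plate into the crumb trough along its left edge, then stand the scraper gently upright on the worktop. After that turn the selector knob clockwise to the middle-sized dot and leave it clicked in there, never letting it reach the large dot. Leave the other kitchen things where they are.

Things in the scene. Friction and masses are not known exactly. Their poses are not given: they have to be found in the camera images.
- hob: Countertop hotplate with a white housing, fixed to the worktop, 265 mm deep (x), 340 mm wide (y). Origin at worktop level; x points to its back, y to its left, z up. In this frame: steel plate on top, x -66..102, y -148..130 mm; to its left the crumb trough; in front of the plate a control panel sloping down towards -x at 25 degrees, from 65 to 28 mm above the worktop.
- plate_mid (a point): centre of the flat steel plate's top face, 65 mm above the worktop, 18 mm in x and -9 mm in y from hob (same axes)
- trough_mid (a point): centre of the floor of the open crumb trough, 20 mm above the worktop, axes as hob. The trough is 164 mm long (x) and 54 mm wide (y) and begins right at the plate's left edge, 45 mm below it, with no rim between; its outer and far walls reach 66 mm, its near end wall 60 mm above the worktop.
- scraper: Scraper block standing upright: a steel blade bar 130 mm long (its x), 26 mm thick (y), 22 mm high, with a wooden grip on it 90 mm long, 24 mm thick, up to 72 mm above its underside. Origin at the centre of its underside, z up; symmetric under a half turn. About 0.3 kg.
- crust0: a hard, dark brown burnt crust lying loose on the plate, about 24 x 20 x 12 mm, 12 g. Origin at the centre of its underside
- crust1: a hard, dark brown burnt crust lying loose on the plate, about 24 x 20 x 12 mm, 12 g. Origin at the centre of its underside
- crust2: a hard, dark brown burnt crust lying loose on the plate, about 24 x 20 x 12 mm, 12 g. Origin at the centre of its underside
- knob (a joint): selector knob angle, rad: 0 with the pointer at the flat-bar mark (off), growing clockwise seen from above. Sprung detents at the marks: 0, 1.257 (small dot), 2.513 (middle-sized dot), 3.770 (large dot); end stops just beyond. Between marks a spring resists with up to about 0.1 N m; let go about half way or more, it snaps on to the next mark, less than that, back.
- knob_grip (a point): on the knob's axis, 31 mm above the panel's face. x points along the bar grip to the pointer end (white stripe), z is the turning axis, out of the panel. The black bar is 46 mm long, 15 mm thick, its top 7 mm above this point; it stands on a disc 52 mm wide whose top is 21 mm below this point.
- dial_mid (a point): on the knob's axis, 3 mm above the panel's face; does not turn. z is the knob's axis (tilted 25 degrees from vertical towards the hotplate's front), x points up the slope, y to the hotplate's left.
- mark_off (a point): the flat bar mark, 14 x 5 mm, beside the knob, 38 mm from its axis (axes as dial_mid)
- mark_small (a point): the small dot mark, 5 mm wide
- mark_mid (a point): the middle-sized dot mark, 9 mm wide
- mark_large (a point): the large dot mark, 15 mm wide
- mug: Bystander: white mug, 82 mm wide, 95 mm tall. Origin at its underside
- saltjar: Bystander: small glass jar with steel cap, 48 mm wide, 90 mm tall. Origin at its underside
- bowl: Bystander: white bowl, 130 mm wide, 55 mm tall. Origin at its underside
- soap: Bystander: clear bottle, 60 mm wide, 190 mm tall. Origin at its underside
- mill: Bystander: dark wooden pepper mill, 56 mm wide, 150 mm tall. Origin at its underside
- spoon: Bystander: wooden spoon lying flat, its handle towards its own -x; about 0.2 m long. Origin at the centre of its underside
- jam: Bystander: amber jar with a paper label, 66 mm wide, 100 mm tall. Origin at its underside
Things that resemble listed ones, but are neither listed nor needed, are in the scene too. There is more than one size of the scraper; the one meant has the size given above.

How it is judged:
By the outcome, as a careful person would: the job done as asked, in the order asked, and still so for the second after the job is handed in, with the robot touching nothing.
It also fails if it takes over 72 s, if anything falls off the work surface, if the arm or the gripper's body presses on something with over 40 N, if the wrist force passes 120 N, or if a joint passes its speed limit or range.

## Robot

A 6-joint arm with a two-finger parallel gripper is mounted at the origin on the work surface. World frame = base frame: x ahead of the robot, y to its left, z up, the work surface at z = 0. Lengths are in mm, angles in rad, forces in N, time in s.
With the tool pointing down it reaches from about 325 to 1000 mm from the base axis. Payload 5.1 kg.
Tool frame: the origin (TCP) lies at the very end of the fingers, on their centre line; the grasp point (between the pads) lies 19 mm behind it (grasp_offset is the distance from the TCP to the grasp point, in mm); z points along the fingers, y is the line along which they close (so a half turn about z gives the same grasp; the last joint's range is limited). The gripper opens to 85 mm and grips with 20 to 120 N. Pads are 22 mm wide; open, the fingers measure 114 mm over their backs; the gripper's body (76 mm by 85 mm) begins 54 mm behind the grasp point. The pads swing forward as they close: fully open they stand 13 mm farther back than shut.
Start: joints at [1.119, 0.124, 1.65, -0, 1.367, -0.083], TCP at [234.342, 606.274, 231.322] pointing down, gripper open.
Joint ranges: [-2.61, 2.61], [-1.02, 2.33], [0.03, 2.71], [-1.35, 4.49], [0.32, 2.68], [-2.91, 2.91]. Speed limits (rad/s): [2.57, 2.57, 3.14, 3.14, 3.14, 3.14].

## Interface

Orientations are given as a rotation vector (axis times angle).
In Python, from bench import sense, read_camera, camera_info, close_job, cut_out, landmark_of, grasp_offset gives the robot as it stands.
- The arm moves only by the shell command python3 -m jog 'ROWS' [FORCE]. ROWS is text: rows parted by semicolons, each of 5 numbers parted by spaces: the shift along the tool's x, y, z in m, then the turn about the tool's z in degrees, then the gripper's target within -1 to 1 (shut at 1, half-way at 0, fully open at -1). In form: tx ty tz twist grip; .... A call has exactly 10 rows; each row is the pose to reach, as a shift and turn from the pose commanded when the call began, along the tool's axes at that moment; what a row does not reach only later rows make up. A row lasts 1/10 s, in which the tool goes at most 50 mm and 8.59 degrees, less where a joint would pass 70% of its speed; a pose out of reach is approached as far as the arm can. A call with a gripper value outside its range is refused whole. The fingers move at their own pace and stop on an object; FORCE is the grip in N (left out, the last holds). Time passes only in rows, so rows that repeat a pose let the fingers close, or fill a call up. It gives the time, the measured TCP pose, the force, the opening and the grip force at its end, in the units of the state.
- sense(): the state, without advancing time (a new reading comes with each control period).
- read_camera(name): name is "side" or "top"; returns (picture, depth): 420x560x3 uint8, blue, green, red; 420x560 float32, mm along the optical axis (not along the pixel's ray), 0 where there is no reading.
- camera_info(name): a dict with "camera_matrix" (3x3 intrinsics, pixels), "dist" ([k1, k2, p1, p2, k3] as OpenCV has them; the pictures are not rectified), "R" (3x3) and "t" (3): a world point X has camera coordinates R X + t. Camera axes: x right, y down, z forward; pixel columns grow to the right and rows downward; lengths in mm; the calibration is good to about 2 mm. A picture is of the moment at which its call begins. camera_info takes no time and is no camera call.
- close_job(): hands the job in; it is judged then, once.
Trained networks look in the newest picture that a camera, given by its name, has taken for a name from the list of things; names that differ only in an ending like _2 or _b are one class to them, and where a whole thing is asked for, a point or a joint stands for the part that bears it (a point fixed in the world has none). Each returns a list of dicts, best first, with "conf" (0 to 1); they miss things now and then, are a little off and sometimes report something else, mostly with a low value. They report only what shows in the picture. A call takes as long as a camera call. They do not tell look-alikes from the thing itself.
- cut_out(name, camera): "region" (420x560 bool, what is visible of it).
- landmark_of(name, camera): "point" ([x, y, z] in mm, in world coordinates, good to about 4 mm: a listed point, or the origin of a listed thing).
The state is a dict: "t": time; "qpos": joint angles; "dq": joint speeds; "tau": joint torques, N m; "ee_pos": TCP position; "tool_rot": TCP orientation; "wrist_force": force on the tool from outside, world axes, zero at the start; "moment": the same for the moment, N m; "opening": finger opening in mm; "finger_force": force on a finger pad.
Only numpy, scipy, OpenCV 4.12 (cv2) and the standard library are available. Lean on these libraries where they do the work, as an engineer would, in place of code of your own. Each camera call takes 0.05 s, during which the arm holds its last target. There are 200 camera calls.

## Working session

There is one attempt and no reset: what is moved stays moved. The work goes in short steps, Python scripts to look and compute and a shell command to move; the robot and the scene stay as the last step left them, time stands still between calls to the robot, and variables do not carry over. Pictures are saved under pics/ and viewed, at most 10 in all, crops included, and the job is handed in when it is done.

```bash
mkdir -p pics; ls; cat > h.py <<'E'
import numpy as np, cv2
from bench import *
def proj(P,cam):
    c=camera_info(cam);R=np.array(c["R"]);t=np.array(c["t"])
    rv,_=cv2.Rodrigues(R)
    return cv2.projectPoints(np.array(P,float).reshape(-1,1,3),rv,t,np.array(c["camera_matrix"]),np.array(c["dist"]))[0].reshape(-1,2)
def ray(uv,cam):
    c=camera_info(cam);R=np.array(c["R"]);t=np.array(c["t"])
    p=cv2.undistortPoints(np.array(uv,float).reshape(-1,1,2),np.array(c["camera_matrix"]),np.array(c["dist"])).reshape(-1,2)
    d=np.c_[p,np.ones(len(p))]
    return -R.T@t, d@R, d, R,t
def at_z(uv,cam,z):
    o,d,*_=ray(uv,cam); return o+d*((z-o[2])/d[:,2])[:,None]
def cloud(mask,depth,cam):
    v,u=np.nonzero(mask&(depth>0)); _,_,d,R,t=ray(np.c_[u,v],cam)
    return (d*depth[v,u][:,None]-t)@R
E
python3 - <<'E'
from h import *
for c in("side","top"):
    p,d=read_camera(c); cv2.imwrite(f"pics/{c}0.png",p); np.savez(f"{c}0.npz",p=p,d=d)
    i=camera_info(c);print(c,(-np.array(i["R"]).T@np.array(i["t"])).round(),np.array(i["R"])[2].round(2))
for n in ["hob","plate_mid","trough_mid","scraper","crust0","knob_grip","dial_mid","mark_off","mark_mid","mark_small","mark_large"]:
  for c in("top","side"):
    print(n,c,[(np.round(r["point"]).astype(int).tolist(),round(r["conf"],2)) for r in landmark_of(n,c)][:5])
print(sense(),grasp_offset)
E
```

```text
pics
side [-153. -735. 1083.] [ 0.48  0.5  -0.72]
top [ 250.  -29. 1486.] [ 0.2  -0.02 -0.98]
hob top [([584, 87, 0], 0.63)]
hob side [([584, 93, 2], 0.66)]
plate_mid top [([603, 83, 69], 0.58)]
plate_mid side [([600, 79, 67], 0.76), ([314, 231, -3], 0.72)]
trough_mid top [([590, 247, 20], 0.56), ([507, 30, 61], 0.16)]
trough_mid side [([588, 247, 20], 0.74), ([594, 162, 66], 0.57)]
scraper top [([449, -310, -3], 0.92), ([485, -192, 7], 0.71), ([303, -350, 0], 0.46)]
scraper side [([307, -345, 1], 0.62), ([452, -305, -2], 0.58), ([480, -189, 0], 0.58), ([346, -143, 0], 0.16)]
crust0 top [([572, 98, 65], 0.54), ([596, 38, 66], 0.53), ([592, 162, 63], 0.46)]
crust0 side [([597, 37, 69], 0.54), ([533, -512, 1], 0.52), ([670, -317, 0], 0.47), ([571, 95, 66], 0.4), ([595, 162, 64], 0.38)]
knob_grip top [([468, 51, 71], 0.53)]
knob_grip side [([463, 53, 74], 0.55), ([508, 31, 59], 0.51)]
dial_mid top [([472, 51, 48], 0.56)]
dial_mid side [([475, 50, 51], 0.83)]
mark_off top []
mark_off side [([459, 85, 44], 0.7)]
mark_mid top [([507, 30, 59], 0.8)]
mark_mid side [([508, 28, 59], 0.62), ([4
[... 234 characters left out ...]
, 'qpos': array([ 1.11941969e+00,  1.23772958e-01,  1.65031105e+00,  3.48701627e-05,
        1.36748666e+00, -8.25982101e-02]), 'dq': array([ 6.63238863e-04,  1.38988901e-04, -3.55388740e-07, -5.45156466e-04,
       -1.30540196e-03, -2.18859699e-04]), 'tau': array([ 6.15304598e-04, -4.23619723e+01, -3.65748560e+01, -7.83961491e-05,
        8.76393078e-04,  1.18163749e-05]), 'ee_pos': array([234.32136444, 606.28160798, 231.33318943]), 'tool_rot': array([-5.76004766e-01, -3.08830898e+00, -4.74625002e-05]), 'wrist_force': array([ 0.20704143,  0.21339594, -0.40030419]), 'moment': array([-0.03967014,  0.02413999, -0.07072226]), 'finger_force': 0.0, 'opening': 85.36532357489264} 18.700000000000003
```

View pics/top0.png

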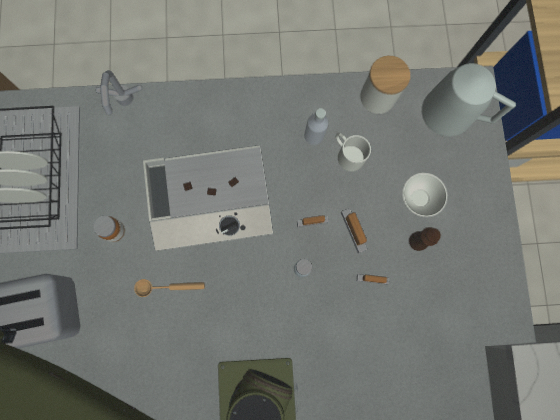

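View pics/side0.png

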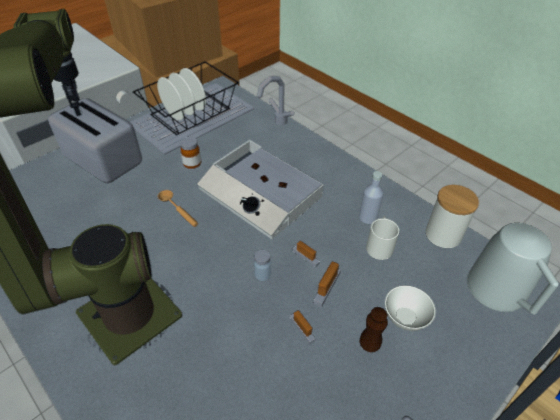

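```bash
python3 - <<'E'
from h import *
for c in("top","side"):
  D=np.load(f"{c}0.npz")["d"]
  for r in cut_out("scraper",c):
    P=cloud(r["region"],D,c)
    s="";
    for lo,hi in((10,30),(55,90)):
      Q=P[(P[:,2]>lo)&(P[:,2]<hi)]
      if len(Q)>15:
        m=cv2.minAreaRect(Q[:,:2].astype(np.float32)); s+=f" z{lo}: c{np.round(m[0])} s{np.round(m[1])} a{m[2]:.0f} zp{np.percentile(Q[:,2],[50,95]).round()}"
    print(c,round(r["conf"],2),len(P),P.mean(0).round() if len(P) else 0,s)
  for r in cut_out("crust0",c):
    P=cloud(r["region"],D,c)
    if len(P):print("crust",c,round(r["conf"],2),P.min(0).round(),P.max(0).round())
  for r in cut_out("knob",c):
    P=cloud(r["region"],D,c); print("knob",c,round(r["conf"],2),P.mean(0).round())
# hob outline & plate angle via depth, top
D=np.load("top0.npz")["d"];P=cloud(D>0,D,"top")
Q=P[(P[:,2]>60)&(P[:,2]<70)&(abs(P[:,0]-600)<200)&(abs(P[:,1]-90)<200)]
m=cv2.minAreaRect(Q[:,:2].astype(np.float32));print("hobtop",m)
E
```

```text
top 0.72 279 [ 481. -183.   32.]  z10: c[ 482. -187.] s[19. 89.] a5 zp[17. 27.]
top 0.63 217 [ 306. -342.   38.]  z10: c[ 305. -347.] s[89. 18.] a79 zp[16. 24.] z55: c[ 305. -349.] s[53. 11.] a77 zp[57. 60.]
top 0.58 573 [ 446. -302.   48.]  z10: c[ 449. -304.] s[131.  28.] a17 zp[22. 28.] z55: c[ 449. -305.] s[90. 26.] a19 zp[72. 78.]
top 0.17 10487 [560. 113.  56.]  z10: c[561. 114.] s[253. 328.] a5 zp[23. 29.] z55: c[571. 113.] s[246. 342.] a5 zp[65. 71.]
crust top 0.44 [567.  89.  66.] [579. 107.  84.]
crust top 0.44 [582. 154.  63.] [606. 178.  83.]
crust top 0.37 [585.  21.  61.] [614.  50.  83.]
knob top 0.66 [472.  51.  69.]
side 0.93 350 [ 298. -354.   32.]  z10: c[ 300. -349.] s[88. 17.] a85 zp[16. 29.]
side 0.9 394 [ 476. -192.   25.]  z10: c[ 476. -189.] s[20. 91.] a6 zp[16. 29.]
side 0.89 558 [ 431. -314.   47.]  z10: c[ 444. -306.] s[127.  26.] a18 zp[20. 25.] z55: c[ 444. -306.] s[88. 24.] a17 zp[70. 74.]
side 0.64 6760 [546.  88.  51.]  z10: c[559. 108.] s[257. 342.] a5 zp[23. 30.] z55: c[567. 111.] s[250. 347.] a4 zp[64. 69.]
side 0.2 266 [466.  44.  58.]  z55: c[474.  51.] s[41. 52.] a24 zp[73. 84.]
crust side 0.5 [585.  21.  65.] [605.  42.  78.]
knob side 0.7 [465.  47.  63.]
hobtop ((572.2494506835938, 112.78421020507812), (241.6425323486328, 342.12139892578125), 4.9116902351379395)
```

The top view shows the hob at about (145–272, 148–250), the crusts at (188,186), (212,191) and (234,182), and the knob at (229,226). The large scraper is at (356,230), with two smaller look-alikes at (313,220) and (373,279). The side view agrees. The cloud sizes, 131x28 for the blade and 72 high, confirm the large one.

```bash
cat >> h.py <<'E'
from scipy.spatial.transform import Rotation as Ro
def go(x,y,z,yaw):
    s=sense();R=Ro.from_rotvec(s["tool_rot"]).as_matrix()
    cur=np.degrees(np.arctan2(R[1,0],R[0,0]))
    sh=R.T@(np.array([x,y,z])-s["ee_pos"])
    print("t",round(s["t"],2),"shift m",(sh/1000).round(4),"twist",round(-(yaw-cur),1),"cur",s["ee_pos"].round(1),"yaw",round(cur,1),"open",round(s["opening"],1),"F",s["wrist_force"].round(1),s["finger_force"], "q6",s["qpos"][5].round(2))
E
python3 - <<'E'
from h import *
go(447,-306,290,17.5); go(447,-306,150,17.5)
for n in("soap","mug","jam","saltjar"):
  print(n,[(np.round(r["point"]).tolist(),round(r["conf"],2)) for r in landmark_of(n,"top")][:2])
E
```

```text
t 1.5 shift m [-0.5272 -0.7743 -0.0587] twist 141.4 cur [234.3 606.3 231.3] yaw 158.9 open 85.4 F [-0.2  0.3 -0.3] 0.0 q6 -0.08
t 1.5 shift m [-0.5272 -0.7743  0.0813] twist 141.4 cur [234.3 606.3 231.3] yaw 158.9 open 85.4 F [-0.2  0.3 -0.3] 0.0 q6 -0.08
soap [([745.0, -213.0, 0.0], 0.88)]
mug [([672.0, -320.0, -0.0], 0.86)]
jam [([488.0, 390.0, 4.0], 0.94), ([507.0, 32.0, 60.0], 0.65)]
saltjar [([346.0, -151.0, -5.0], 0.8)]
```

```bash
python3 -m jog '0 0 -0.06 0 -1;-0.05 -0.075 -0.06 8 -1;-0.1 -0.15 -0.06 16 -1;-0.12 -0.18 -0.06 24 -1;-0.15 -0.22 -0.06 32 -1;-0.18 -0.26 -0.06 40 -1;-0.2 -0.3 -0.06 48 -1;-0.23 -0.34 -0.06 56 -1;-0.255 -0.375 -0.06 64 -1;-0.28 -0.41 -0.06 72 -1' 40; python3 -c "
from h import *
go(447,-306,150,17.5)"
```

```text
t: 2.7
ee_pos: [336.2, 166.7, 291.6]
tool_rot: [2.286, 2.154, 0.002]
wrist_force: [0.7, -0.9, 0.7]
opening: 85.5
finger_force: 0.0
t 2.7 shift m [-0.4654  0.1384  0.1416] twist 69.1 cur [336.2 166.7 291.6] yaw 86.6 open 85.5 F [ 0.7 -0.9  0.7] 0.0 q6 0.38
```

```bash
python3 -m jog '-0.047 0.014 0 8 -1;-0.094 0.028 0 16 -1;-0.14 0.042 0.01 24 -1;-0.187 0.056 0.03 32 -1;-0.234 0.07 0.05 40 -1;-0.28 0.084 0.07 48 -1;-0.327 0.098 0.09 56 -1;-0.374 0.112 0.11 64 -1;-0.42 0.126 0.13 69 -1;-0.465 0.138 0.141 69 -1'; python3 - <<'E'
from h import *
go(447,-306,36,17.5)
p,D=read_camera("side"); p2,D2=read_camera("top")
for c,d in(("side",D),("top",D2)):
  for r in cut_out("scraper",c):
    P=cloud(r["region"],d,c);Q=P[(P[:,2]>62)&(P[:,2]<80)]
    if len(Q)>30: m=cv2.minAreaRect(Q[:,:2].astype(np.float32));print(c,r["conf"],m)
a=cv2.resize(p[200:380,220:440],None,fx=3,fy=3);cv2.imwrite("pics/s1.png",a)
E
```

```text
t: 3.7
ee_pos: [445.6, -292.1, 152.5]
tool_rot: [-3.103, -0.485, 0.001]
wrist_force: [1.4, 0.5, 0.6]
opening: 85.3
finger_force: 0.0
t 3.7 shift m [-0.0029  0.0138  0.1165] twist 0.3 cur [ 445.6 -292.1  152.5] yaw 17.8 open 85.3 F [1.4 0.5 0.6] 0.0 q6 0.58
side 0.8 ((444.45391845703125, -306.7476501464844), (88.68225860595703, 23.616586685180664), 16.80440902709961)
side 0.45 ((514.602783203125, 67.0368881225586), (127.84033966064453, 299.1219177246094), 31.270029067993164)
```

View pics/s1.png

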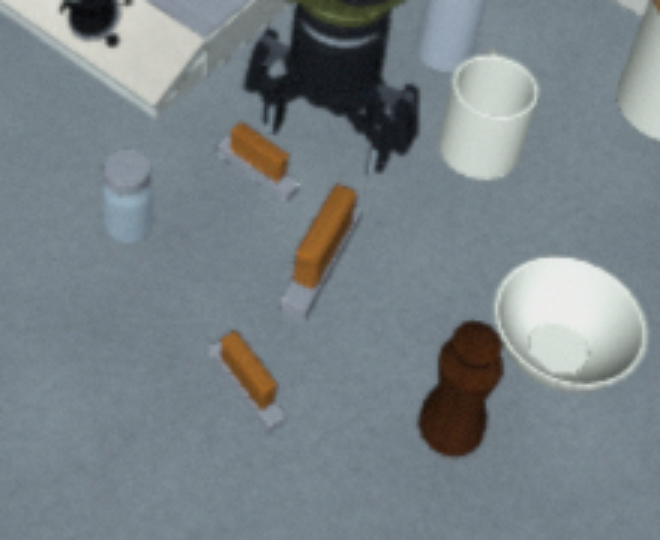

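The crop shows the big scraper clear at about (325,240), with the open gripper above it and free space on both sides. I'll descend now.

```bash
python3 -m jog '0 0 0 0 -1;0 0 0.03 0 -1;0 0 0.06 0 -1;0 0 0.085 0 -1;0 0 0.1 0 -1;0 0 0.11 0 -1;0 0 0.112 0 -1;0 0 0.112 0 0;0 0 0.112 0 1;0 0 0.112 0 1' 50; python3 -m jog '0 0 0 0 1;0 0 0 0 1;0 0 0 0 1;0 0 0 0 1;0 0 -0.02 0 1;0 0 -0.04 0 1;0 0 -0.06 0 1;0 0 -0.09 0 1;0 0 -0.12 0 1;0 0 -0.12 0 1';  python3 - <<'E'
from h import *
go(597,-4,190,5)
E
```

```text
t: 4.9
ee_pos: [446.9, -291.4, 43.3]
tool_rot: [3.101, 0.488, 0.003]
wrist_force: [0.1, -0.8, 0.2]
opening: 44.2
finger_force: 0.5
t: 5.9
ee_pos: [448.2, -292.3, 166.9]
tool_rot: [3.097, 0.487, 0.009]
wrist_force: [0.2, -0.1, -2.3]
opening: 23.2
finger_force: 49.9
t 5.9 shift m [ 0.2302 -0.2286 -0.0237] twist 12.9 cur [ 448.2 -292.3  166.9] yaw 17.9 open 23.2 F [ 0.2 -0.1 -2.3] 49.94375288486481 q6 0.58
```

```bash
python3 -m jog '0.02 -0.02 0 0 1;0.045 -0.045 0 0 1;0.075 -0.075 0 2 1;0.105 -0.105 -0.005 4 1;0.135 -0.135 -0.01 6 1;0.165 -0.165 -0.015 8 1;0.19 -0.19 -0.02 10 1;0.215 -0.21 -0.023 12 1;0.23 -0.225 -0.023 13 1;0.234 -0.229 -0.023 13 1'; python3 - <<'E'
from h import *
p,D=read_camera("side"); p2,D2=read_camera("top")
s=sense();g=s["ee_pos"];print(g)
# what is held: scene points near tool below TCP+25
for c,d in(("side",D),("top",D2)):
  P=cloud(d>0,d,c);Q=P[(abs(P[:,0]-g[0])<100)&(abs(P[:,1]-g[1])<50)&(P[:,2]>100)&(P[:,2]<g[2]-5)]
  Ro5=np.array([[np.cos(.0873),np.sin(.0873)],[-np.sin(.0873),np.cos(.0873)]])
  print(c,len(Q)); 
  if len(Q): 
    h=(Q[:,:2]-g[:2])@Ro5.T; print(np.percentile(h,[1,5,50,95,99],axis=0).round(1), np.percentile(Q[:,2],[0,1,5,50]).round(1))
for r in landmark_of("scraper","side")[:4]: print(np.round(r["point"]),r["conf"])
for c in("top","side"):
 for r in landmark_of("crust0",c)[:4]: print("crust",c,np.round(r["point"]),r["conf"])
cv2.imwrite("pics/s2.png",cv2.resize(p[90:260,180:380],None,fx=3.5,fy=3.5))
go(602,-4,106,5)
E
```

```text
t: 6.9
ee_pos: [598.1, 1.3, 182.8]
tool_rot: [-3.138, -0.137, 0.004]
wrist_force: [0.3, -0.5, -1.9]
opening: 23.1
finger_force: 49.9
[ 5.97604620e+02 -1.93054831e-01  1.82979383e+02]
side 340
[[-72.  -14.5]
 [-70.1 -13.4]
 [-27.8 -10.1]
 [ 51.4   9.6]
 [ 57.7  11.8]] [136.1 138.  139.9 156.9]
top 0
[ 301. -348.    1.] 0.77
[594.   3. 137.] 0.59
[ 478. -189.    3.] 0.55
crust top [307. 233.   4.] 0.67
crust top [592. 164.  65.] 0.59
crust top [ 742. -214.    0.] 0.43
crust side [569.  97.  68.] 0.49
crust side [592. 162.  63.] 0.4
crust side [598.  34.  65.] 0.38
t 7.15 shift m [0.0043 0.0027 0.078 ] twist -0.2 cur [597.6  -1.6 184. ] yaw 4.8 open 23.2 F [-0.2 -0.4 -2.7] 49.88343358039856 q6 1.39
```

View pics/s2.png

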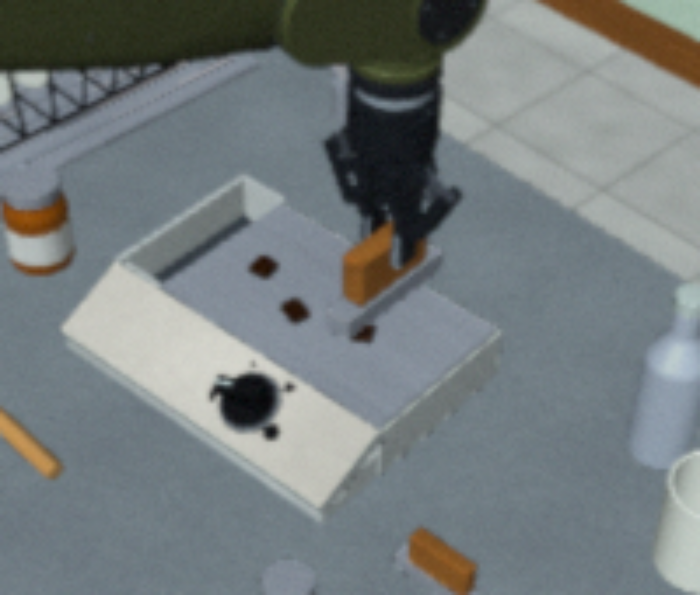

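The crop shows the scraper held level over the plate, to the right of the nearest crust at (365,333). The knob pointer faces left at (225,383).

```bash
python3 -m jog '0.004 0.003 0 0 1;0.008 0.006 0 0 1;0.008 0.006 0.02 0 1;0.008 0.006 0.04 0 1;0.008 0.006 0.055 0 1;0.008 0.006 0.065 0 1;0.008 0.006 0.07 0 1;0.008 0.006 0.073 0 1;0.008 0.006 0.073 0 1;0.008 0.006 0.073 0 1'; python3 - <<'E'
from h import *
go(606,-8,110,5)
p,D=read_camera("side")
g=sense()["ee_pos"]
P=cloud(D>0,D,"side");Q=P[(abs(P[:,0]-g[0])<110)&(abs(P[:,1]-g[1])<60)]
t=.0873;h=(Q[:,:2]-g[:2])@np.array([[np.cos(t),np.sin(t)],[-np.sin(t),np.cos(t)]]).T
b=Q[(h[:,0]<-50)&(h[:,0]>-66)&(abs(h[:,1])<9)];print("blade top",np.percentile(b[:,2],[10,50,90]))
b=Q[(h[:,0]<-30)&(h[:,0]>-66)&(h[:,1]<-18)&(h[:,1]>-45)];print("plate",np.percentile(b[:,2],[10,50,90]))
print(sense()["wrist_force"])
E
```

```text
t: 8.15
ee_pos: [607.5, -6.1, 112.9]
tool_rot: [3.139, 0.134, 0.002]
wrist_force: [0.4, -0.0, -1.1]
opening: 23.0
finger_force: 50.0
t 8.15 shift m [-0.0017  0.0018  0.0029] twist -0.1 cur [607.5  -6.1 112.9] yaw 4.9 open 23.0 F [ 0.4 -0.  -1.1] 49.95133638381958 q6 1.39
blade top [ 87.86756554 105.46017127 130.38943248]
plate [ 63.00292162 271.72742921 445.63247319]
[-0.90007219 -0.91766482 -2.26757336]
```

```bash
python3 -m jog '0 0 0.0005 0 1;0 0 0.001 0 1;0 0 0.0015 0 1;0 0 0.002 0 1;0 0 0.0025 0 1;0 0 0.003 0 1;0 0 0.003 0 1;0 0 0.003 0 1;0 0 0.003 0 1;0 0 0.003 0 1'
```

```text
t: 9.2
ee_pos: [607.1, -6.1, 110.6]
tool_rot: [3.139, 0.134, 0.001]
wrist_force: [-5.3, 0.3, 7.3]
opening: 23.2
finger_force: 50.6
```

```bash
python3 -m jog '0 0 -0.002 0 1;0 -0.005 -0.002 0 1;0 -0.012 -0.002 0 1;0 -0.02 -0.002 0 1;0 -0.028 -0.002 0 1;0 -0.036 -0.002 0 1;0 -0.044 -0.002 0 1;0 -0.052 -0.002 0 1;0 -0.06 -0.002 0 1;0 -0.068 -0.002 0 1'; python3 -m jog '0 -0.008 0 0 1;0 -0.016 0 0 1;0 -0.024 0 0 1;0 -0.032 0 0 1;0 -0.04 0 0 1;0 -0.048 0 0 1;0 -0.056 0 0 1;0 -0.064 0 0 1;0 -0.072 0 0 1;0 -0.08 0 0 1'; python3 - <<'E'
from h import *
p,D=read_camera("side")
cv2.imwrite("pics/s3.png",cv2.resize(p[90:260,180:380],None,fx=3.5,fy=3.5))
go(607,-6,111,5)
x=584+5-.087*100
import numpy as np
c=np.array([[.9962,-.0872],[.0872,.9962]])
print("target TCP", np.array([584,90])+c@np.array([15,124]))
E
```

```text
t: 10.2
ee_pos: [600.9, 62.5, 110.8]
tool_rot: [-3.139, -0.134, 0.001]
wrist_force: [0.1, 0.5, -1.6]
opening: 22.9
finger_force: 50.1
t: 11.2
ee_pos: [594.3, 142.1, 111.0]
tool_rot: [-3.139, -0.133, -0.0]
wrist_force: [-0.3, -0.6, -2.5]
opening: 23.1
finger_force: 50.1
t 11.25 shift m [ 1.000e-04  1.497e-01 -2.000e-04] twist -0.1 cur [594.1 143.1 111. ] yaw 4.9 open 23.4 F [ 0.2  1.  -2.5] 49.8632025718689 q6 1.63
target TCP [588.1302 214.8368]
```

View pics/s3.png

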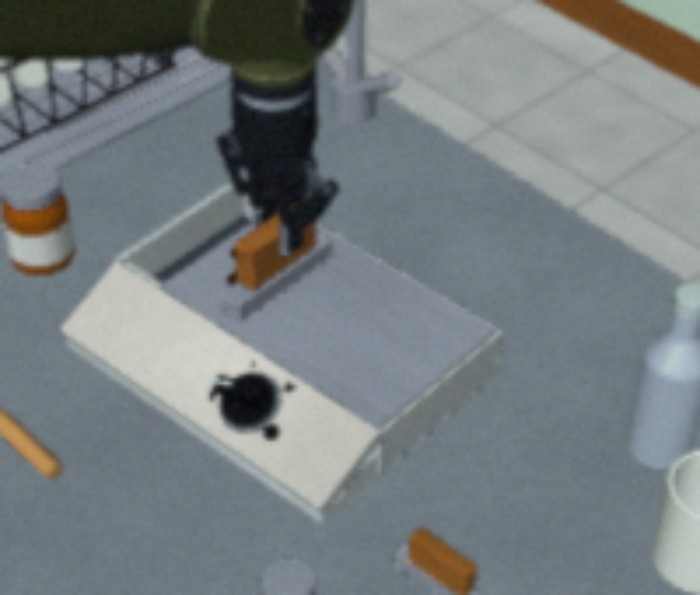

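The crop shows crusts ahead of the blade at about (235,268), moving with it. I'll push on past the edge.

```bash
python3 -m jog '0 -0.008 0 0 1;0 -0.016 0 0 1;0 -0.024 0 0 1;0 -0.032 0 0 1;0 -0.04 0 0 1;0 -0.048 0 0 1;0 -0.056 0 0 1;0 -0.064 0 0 1;0 -0.071 0 0 1;0 -0.076 0 0 1'; python3 -m jog '0 0 0 0 1;0 0 0 0 1;0 0 -0.02 0 1;0 0.01 -0.045 0 1;0 0.03 -0.07 0 1;0 0.06 -0.09 0 1;0 0.09 -0.09 0 1;0 0.12 -0.09 0 1;0 0.15 -0.09 0 1;0 0.18 -0.09 0 1';python3 - <<'E'
from h import *
p,D=read_camera("top");go(450,-290,170,17.5)
for c in("top",):
 for r in landmark_of("crust0",c)[:5]: print("crust",c,np.round(r["point"]),r["conf"])
p2,_=read_camera("side")
cv2.imwrite("pics/s4.png",np.vstack([cv2.resize(p[130:260,130:290],(480,300)),cv2.resize(p2[120:250,180:340],(480,300))]))
E
```

```text
t: 12.25
ee_pos: [587.8, 217.8, 110.9]
tool_rot: [-3.139, -0.134, 0.0]
wrist_force: [-0.1, 0.1, -2.4]
opening: 23.4
finger_force: 50.1
t: 13.25
ee_pos: [603.0, 36.2, 201.1]
tool_rot: [3.139, 0.133, 0.0]
wrist_force: [0.7, -0.2, -2.4]
opening: 23.3
finger_force: 49.9
t 13.3 shift m [-0.1792  0.3082  0.0323] twist -12.8 cur [603.4  32.  201. ] yaw 4.7 open 23.4 F [ 0.4 -3.4 -3.1] 50.18381416797638 q6 1.46
crust top [ 672. -320.   -2.] 0.69
crust top [587. 250.  29.] 0.49
crust top [558. 251.  32.] 0.48
```

View pics/s4.png

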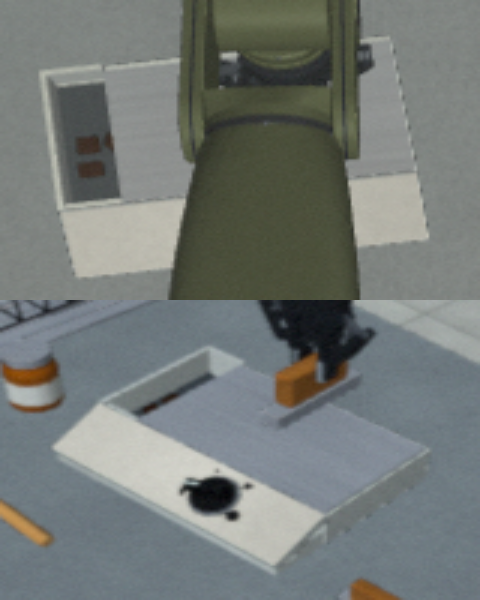

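The crop shows two crusts in the trough at (88,145) and (90,168), and the third at (108,142) in there too, under the plate's edge. The plate is clean. Now I'll take the scraper back.

```bash
python3 -m jog '-0.015 0.03 0 -1 1;-0.035 0.065 0 -3 1;-0.06 0.105 0 -5 1;-0.085 0.15 0 -7 1;-0.11 0.195 0 -9 1;-0.135 0.24 0.02 -11 1;-0.16 0.28 0.05 -13 1;-0.175 0.31 0.07 -13 1;-0.184 0.323 0.08 -13 1;-0.184 0.323 0.08 -13 1'; python3 -m jog '0 0 0.01 0 1;0 0 0.025 0 1;0 0 0.04 0 1;0 0 0.055 0 1;0 0 0.064 0 1;0 0 0.068 0 1;0 0 0.069 0 1;0 0 0.069 0 1;0 0 0.069 0 1;0 0 0.069 0 1'
```

```text
t: 14.4
ee_pos: [445.1, -300.0, 118.4]
tool_rot: [-3.101, -0.482, 0.005]
wrist_force: [0.4, 0.0, -2.3]
opening: 22.8
finger_force: 50.2
t: 15.4
ee_pos: [447.6, -300.1, 52.7]
tool_rot: [3.102, 0.488, 0.001]
wrist_force: [-0.2, -0.1, -1.5]
opening: 23.4
finger_force: 50.2
```

```bash
python3 -m jog '0 0 0.001 0 1;0 0 0.002 0 1;0 0 0.003 0 1;0 0 0.004 0 1;0 0 0.005 0 1;0 0 0.006 0 1;0 0 0.0065 0 1;0 0 0.0065 0 1;0 0 0.0065 0 1;0 0 0.0065 0 1'
```

```text
t: 16.4
ee_pos: [447.3, -299.7, 45.8]
tool_rot: [3.103, 0.488, 0.0]
wrist_force: [-0.6, 0.5, 1.6]
opening: 22.8
finger_force: 50.7
```

```bash
python3 -m jog '0 0 0.0005 0 1;0 0 0.0005 0 1;0 0 0.0005 0 0.5;0 0 0.0005 0 0.3;0 0 0.0005 0 0;0 0 0.0005 0 -0.3;0 0 0.0005 0 -0.6;0 0 0.0005 0 -0.8;0 0 0.0005 0 -0.8;0 0 0 0 -0.8' 20; python3 -m jog '0 0 -0.01 0 -0.8;0 0 -0.03 0 -0.8;0 0 -0.06 0 -0.8;0 0 -0.09 0 -0.8;0 0 -0.12 0 -0.8;0 0 -0.14 0 -0.8;0 0 -0.15 0 -0.8;0 0 -0.15 0 -0.8;0 0 -0.15 0 -0.8;0 0 -0.15 0 -0.8';python3 - <<'E'
from h import *
go(467,51,200,111)
p,D=read_camera("side");p2,D2=read_camera("top")
for r in cut_out("scraper","side"):
    P=cloud(r["region"],D,"side");Q=P[(P[:,2]>62)&(P[:,2]<80)]
    if len(Q)>30: print(r["conf"],cv2.minAreaRect(Q[:,:2].astype(np.float32)),np.median(Q[:,2]))
for n in("knob_grip","dial_mid","mark_off","mark_small","mark_mid","mark_large"):
 for c in("top","side"):
  for r in landmark_of(n,c)[:2]: print(n,c,np.round(r["point"]),round(r["conf"],2))
a=cv2.resize(p[165:255,190:320],(780,540));b=p2
cv2.imwrite("pics/k1.png",a)
cv2.imwrite("pics/k1.png",np.vstack([cv2.resize(p[180:225,225:275],(500,300),interpolation=cv2.INTER_CUBIC)[:,:],cv2.resize(p[180:360,180:480],(500,300))]))
E
```

```text
t: 17.4
ee_pos: [447.2, -299.6, 45.4]
tool_rot: [-3.103, -0.488, 0.0]
wrist_force: [0.0, 0.0, -0.0]
opening: 77.0
finger_force: 0.0
t: 18.4
ee_pos: [446.5, -299.1, 193.6]
tool_rot: [-3.101, -0.488, 0.003]
wrist_force: [-0.0, 0.3, -0.5]
opening: 76.6
finger_force: 0.0
t 18.4 shift m [ 0.1269 -0.3269 -0.0057] twist -93.1 cur [ 446.5 -299.1  193.6] yaw 17.9 open 76.6 F [-0.   0.3 -0.5] 0.0 q6 0.57
0.93 ((440.47564697265625, -301.90655517578125), (88.34259033203125, 25.243173599243164), 16.412342071533203) 70.5066303345459
0.44 ((471.83148193359375, 54.781333923339844), (41.7286262512207, 49.30198287963867), 22.823637008666992) 73.27958137446187
0.21 ((337.8895263671875, -156.85845947265625), (24.310285568237305, 43.610076904296875), 56.023284912109375) 68.0317236256179
knob_grip top [468.  52.  71.] 0.68
knob_grip side [466.  50.  76.] 0.52
knob_grip side [ 533. -513.    1.] 0.31
dial_mid top [475.  50.  47.] 0.92
dial_mid top [309. 233.   1.] 0.16
dial_mid side [477.  49.  51.] 0.69
dial_mid side [ 408. -491.   -2.] 0.22
mark_off top [463.  84.  41.] 0.91
mark_off side [460.  85.  42.] 0.53
mark_small top [502.  76.  59.] 0.86
mark_small side [502.  75.  61.] 0.6
mark_mid top [507.  31.  59.] 0.87
mark_mid side [ 533. -513.   -0.] 0.53
mark_large top [466.  12.  43.] 0.82
mark_large side [475.  13.  42.] 0.73
```

View pics/k1.png

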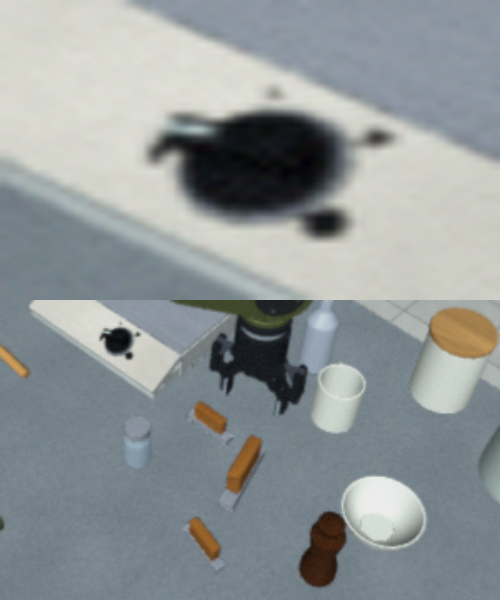

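The crop shows the scraper upright at (240,470) and the pointer stripe at (190,128), towards the flat bar mark. The dots are up the slope and to the right. On to the knob.

```bash
python3 -m jog '0.012 -0.03 0 -8 -0.5;0.025 -0.065 0 -16 0;0.04 -0.1 0 -24 0.3;0.055 -0.14 0 -32 0.3;0.07 -0.18 0 -40 0.3;0.085 -0.22 0 -48 0.3;0.1 -0.26 0 -56 0.3;0.112 -0.29 0 -64 0.3;0.12 -0.315 0 -72 0.3;0.125 -0.326 0 -80 0.3';python3 - <<'E'
from h import *
go(465.5,50,110,111)
E
```

```text
t: 20.15
ee_pos: [465.9, 51.0, 195.6]
tool_rot: [-2.054, -2.377, -0.001]
wrist_force: [-0.7, -0.8, -0.3]
opening: 29.9
finger_force: 0.0
t 20.15 shift m [-0.001  -0.0006  0.0856] twist -12.7 cur [465.9  51.  195.6] yaw 98.3 open 29.9 F [-0.7 -0.8 -0.3] 0.0 q6 -0.15
```

```bash
python3 -m jog '0 0 0 -8 0.3;0 0 0.02 -13 0.3;0 0 0.04 -13 0.3;0 0 0.06 -13 0.3;0 0 0.075 -13 0.3;0 0 0.085 -13 0.3;0 0 0.093 -13 0.3;0 0 0.095 -13 0.3;0 0 0.095 -13 0.3;0 0 0.095 -13 0.3';python3 - <<'E'
from h import *
go(465.5,50,70,111)
p,D=read_camera("side");p2,D2=read_camera("top")
for n in("knob_grip",):
 for c in("top","side"):
  for r in landmark_of(n,c)[:2]: print(n,c,np.round(r["point"]),round(r["conf"],2))
cv2.imwrite("pics/k2.png",cv2.resize(p[160:230,205:295],(720,560),interpolation=cv2.INTER_CUBIC))
E
```

```text
t: 21.15
ee_pos: [466.8, 48.9, 101.3]
tool_rot: [1.782, 2.586, 0.001]
wrist_force: [-0.1, 0.3, 0.3]
opening: 30.0
finger_force: 0.0
t 21.15 shift m [ 0.0015 -0.0009  0.0313] twist -0.1 cur [466.8  48.9 101.3] yaw 110.9 open 30.0 F [-0.1  0.3  0.3] 0.0 q6 -0.37
knob_grip side [463.  52.  78.] 0.72
```

View pics/k2.png

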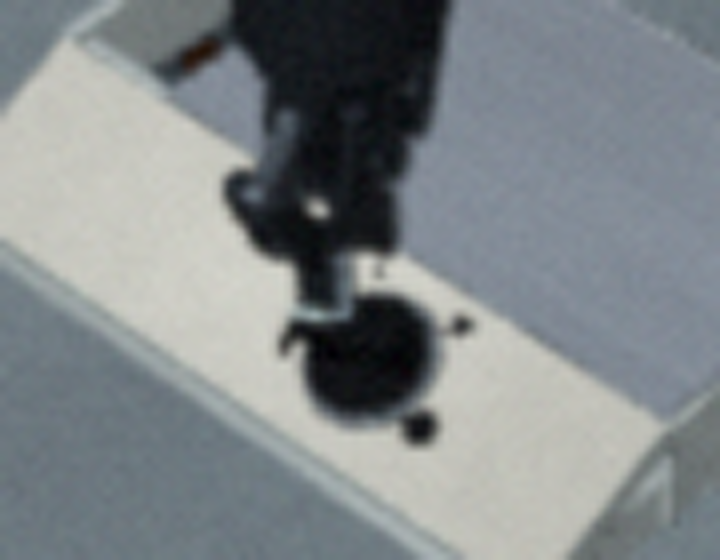

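The crop shows the fingertips at about (330,300), just above the bar with its stripe at (320,315). I'll lower slowly.

```bash
python3 -m jog '0 0 0.005 0 0.3;0 0 0.01 0 0.3;0 0 0.014 0 0.3;0 0 0.018 0 0.3;0 0 0.021 0 0.3;0 0 0.024 0 0.3;0 0 0.026 0 0.3;0 0 0.027 0 0.3;0 0 0.027 0 0.3;0 0 0.027 0 0.3' 20
```

```text
t: 22.35
ee_pos: [466.3, 48.9, 73.6]
tool_rot: [1.782, 2.587, 0.0]
wrist_force: [0.3, -0.3, -0.3]
opening: 30.0
finger_force: 0.0
```

```bash
python3 -m jog '0 0 0.001 0 0.3;0 0 0.002 0 0.3;0 0 0.003 0 0.3;0 0 0.004 0 0.3;0 0 0.005 0 0.3;0 0 0.005 0 0.3;0 0 0.005 0 0.35;0 0 0.005 0 0.4;0 0 0.005 0 0.43;0 0 0.005 0 0.43' 20
```

```text
t: 23.35
ee_pos: [466.2, 49.0, 68.5]
tool_rot: [1.782, 2.587, 0.0]
wrist_force: [-0.1, 0.0, -0.3]
opening: 24.8
finger_force: 0.0
```

```bash
python3 -m jog '0 0 0 6 0.43;0 0 0 12 0.43;0 0 0 18 0.43;0 0 0 24 0.43;0 0 0 30 0.43;0 0 0 36 0.43;0 0 0 42 0.43;0 0 0 48 0.43;0 0 0 54 0.43;0 0 0 58 0.43';python3 - <<'E'
from h import *
print(sense()["moment"],sense()["wrist_force"])
p,D=read_camera("side")
cv2.imwrite("pics/k3.png",cv2.resize(p[170:230,215:285],(700,600),interpolation=cv2.INTER_CUBIC))
E
```

```text
t: 24.35
ee_pos: [466.0, 49.1, 68.4]
tool_rot: [-2.815, -1.393, 0.0]
wrist_force: [-0.2, 0.8, -0.5]
opening: 24.5
finger_force: 0.7
[ 0.23432105  0.0529361  -0.04650835] [-0.17854732  0.78534939 -0.46862696]
```

View pics/k3.png

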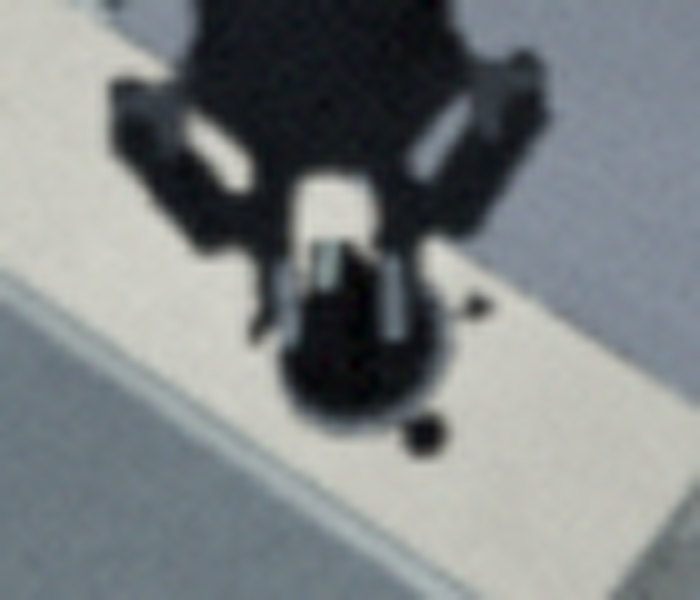

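The crop shows the pads straddling the bar, with the stripe between them at (325,262). The bar is turning with the fork, so I'll continue.

```bash
python3 -m jog '0 0 0 4 0.43;0 0 0 9 0.43;0 0 0 14 0.43;0 0 0 19 0.43;0 0 0 24 0.43;0 0 0 29 0.45;0 0 0 34 0.45;0 0 0 39 0.45;0 0 0 43 0.45;0 0 0 45 0.45'; python3 -m jog '0 0 0 4 0.45;0 0 0 8 0.45;0 0 0 12 0.45;0 0 0 16 0.45;0 0 0 20 0.45;0 0 0 24 0.45;0 0 0 28 0.45;0 0 0 32 0.45;0 0 0 36 0.45;0 0 0 40 0.45'; python3 - <<'E'
from h import *
print(sense()["moment"]);go(466,49,68,-34)
p,D=read_camera("side")
cv2.imwrite("pics/k4.png",cv2.resize(p[170:230,215:285],(700,600),interpolation=cv2.INTER_CUBIC))
E
```

```text
t: 25.4
ee_pos: [464.4, 50.1, 68.0]
tool_rot: [-3.132, -0.214, 0.007]
wrist_force: [-6.1, 3.4, 2.9]
opening: 23.7
finger_force: 3.3
t: 26.4
ee_pos: [466.2, 48.9, 68.5]
tool_rot: [3.018, -0.872, 0.0]
wrist_force: [0.4, -0.4, -0.2]
opening: 23.3
finger_force: 0.0
[0.00483577 0.01548925 0.03352297]
t 26.4 shift m [-0.0002  0.      0.0005] twist 1.8 cur [466.2  48.9  68.5] yaw -32.2 open 23.3 F [ 0.4 -0.4 -0.2] 0.0 q6 2.12
```

View pics/k4.png

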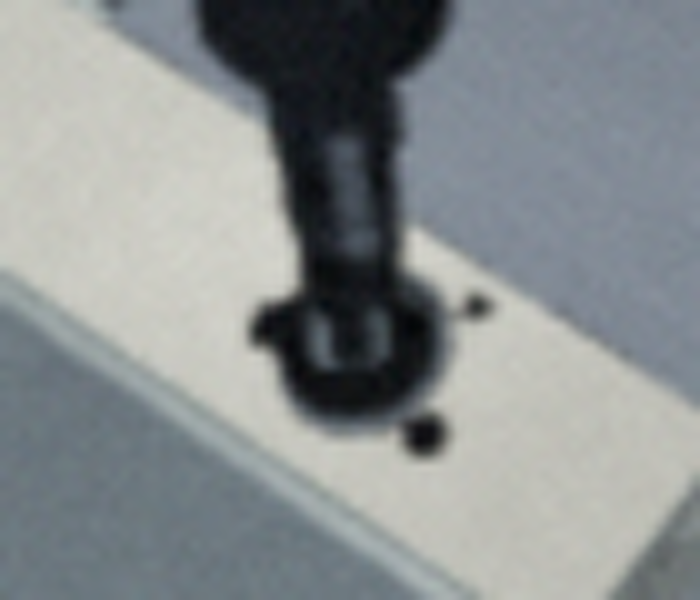

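The crop shows the fork over the knob at (345,330) with no load on it, so the knob has most likely snapped in. I'll lift off and check.

```bash
python3 -m jog '0 0 -0.004 0 0.4;0 0 -0.012 0 0.35;0 0 -0.025 0 0.3;0 0 -0.045 0 0.3;0 0 -0.075 0 0.3;0 0 -0.11 0 0.3;0 0 -0.15 0 0.3;-0.03 0 -0.18 0 0.3;-0.06 0 -0.2 0 0.3;-0.08 0 -0.22 0 0.3';  python3 -m jog '0 0.03 0 0 0.3;0 0.07 0 0 0.3;0 0.11 0 0 0.3;0 0.15 0 0 0.3;0 0.19 0 0 0.3;0 0.22 0 0 0.3;0 0.24 0 0 0.3;0 0.25 0 0 0.3;0 0.25 0 0 0.3;0 0.25 0 0 0.3';python3 - <<'E'
from h import *
p,D=read_camera("side");p2,D2=read_camera("top")
for n in("knob_grip","scraper","crust0","mug","saltjar","jam","soap"):
 for c in("top","side"):
  for r in landmark_of(n,c)[:3]: print(n,c,np.round(r["point"]),round(r["conf"],2))
I=cv2.INTER_CUBIC
cv2.imwrite("pics/k5.png",np.hstack([cv2.resize(p[175:230,215:285],(400,320),interpolation=I),cv2.resize(p2[140:255,140:280],(400,320),interpolation=I)]))
E
```

```text
t: 27.45
ee_pos: [397.4, 92.1, 291.4]
tool_rot: [-3.018, 0.867, -0.004]
wrist_force: [-0.5, -0.1, 0.0]
opening: 29.8
finger_force: 0.0
t: 28.45
ee_pos: [265.5, -120.1, 289.3]
tool_rot: [3.019, -0.87, 0.002]
wrist_force: [-0.1, 0.8, -0.2]
opening: 30.2
finger_force: 0.0
knob_grip top [469.  50.  70.] 0.79
knob_grip side [464.  51.  77.] 0.76
scraper top [ 444. -308.   -4.] 0.81
scraper top [ 482. -189.    3.] 0.73
scraper top [ 304. -348.    3.] 0.62
scraper side [ 443. -300.    0.] 0.87
scraper side [ 479. -190.    0.] 0.8
scraper side [ 305. -349.    2.] 0.6
crust0 top [588. 247.  29.] 0.56
crust0 top [556. 252.  31.] 0.53
crust0 top [588.  88.  -3.] 0.53
mug top [ 670. -320.    2.] 0.86
mug side [ 668. -315.   -1.] 0.63
mug side [ 531. -513.    1.] 0.23
saltjar top [ 348. -152.   -5.] 0.39
saltjar side [ 343. -145.    4.] 0.91
jam top [484. 391.   2.] 0.65
jam top [460.  84.  42.] 0.16
jam side [484. 392.  -0.] 0.62
soap top [ 744. -211.    2.] 0.62
soap side [ 743. -213.   -2.] 0.91
```

View pics/k5.png

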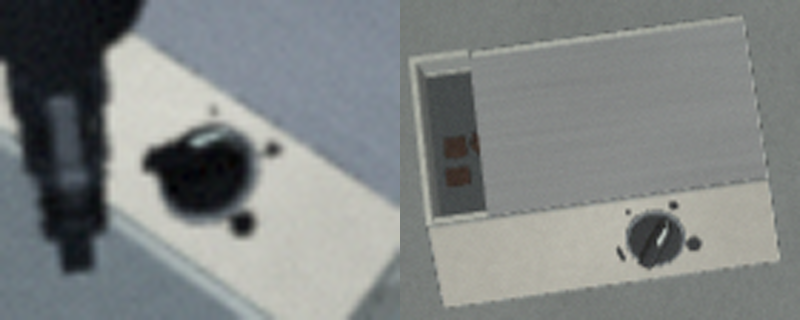

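The crops show the pointer stripe at (665,230) aimed at the middle-sized dot at (673,205). All three crusts are in the trough at (455,147), (457,177) and (475,143), and the plate is clean. Handing in.

```bash
python3 -c "
from bench import *
print(close_job())"
```

```text
the job is handed in; nothing more can be done
None
```

The job is handed in: my last pictures showed all three crusts in the trough, the scraper upright on the worktop, and the knob pointing at the middle-sized dot, but the judging result was not shown to me.

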